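Latch the column clamp

ROBOT

A 6-joint arm with a two-finger parallel gripper is mounted at the origin on a cart in front of the work surface, level with it; the furniture and walls round the work are solid. World frame = base frame: x ahead of the robot, y to its left, z up, the work surface at z = 0. Lengths are in m, angles in rad, forces in N, time in s.
With the tool pointing down it reaches from about 0.4 to 0.825 m from the base axis. Payload 7 kg.
Tool frame: the origin (TCP) lies midway between the tips of the shut fingers; the grasp point (between the pads) lies hold_point_z behind it (hold_point_z is the distance from the TCP to the grasp point, in m); z points along the fingers, y is the line along which they close (so a half turn about z gives the same grasp; the last joint's range is limited). The gripper opens to 88 mm and grips with 3 to 60 N. Pads are 19 mm wide; open, the fingers measure 130 mm over their backs; the gripper's body (78 mm by 193 mm) begins 47 mm behind the grasp point.
Start: joints at [1.613, 0.359, 0.012, 0, -1.224, -0.288], TCP at [0.164, 0.655, 0.227] pointing down, gripper open.
Joint ranges: [-3.07, 3.07], [-1.43, 2.12], [-1.02, 1.25], [-3.03, 1.67], [-3.05, -0], [-3.03, 3.03]. Speed limits (rad/s): [2.39, 2.39, 3.01, 3.14, 3.14, 3.14].

INTERFACE

Orientations are given as [roll, pitch, yaw] about the fixed x, y, z axes, in that order (R = Rz(yaw) Ry(pitch) Rx(roll)).
In Python, from station import * gives the robot as it stands.
- The arm moves only by the tool apply_moves, never from a script. Its argument "steps" is a list of rows, each an object with "translation": the shift along the world's x, y, z scaled (see below), a list of three; "rotation": the turn, a rotation vector about the world's x, y, z scaled (see below), a list of three. A call has exactly 10 rows; each row is the pose to reach, as a shift and turn from the pose commanded when the call began; what a row does not reach only later rows make up. The controller multiplies each number of a shift by 250 mm and each number of a turn by 30 degrees. A row lasts 1/12 s, in which the tool goes at most 41.7 mm and 7.16 degrees, less where a joint would pass 70% of its speed; a pose out of reach is approached as far as the arm can. A call with a number of a shift or a turn outside -1 to 1 is refused whole. A call with a gripper value outside its range is refused whole. "jaw" is the closure, from -1 (fully open) to 1 (shut), so that 0 is half open, set as the call begins (left out, the last holds). The fingers move at their own pace and stop on an object; "newtons" is the grip in N (left out, the last holds). Time passes only in rows, so rows that repeat a pose let the fingers close, or fill a call up. It gives the time, the measured TCP pose, the force, the opening and the grip force at its end, in the units of the state.
- get_state(): the state, without advancing time (a new reading comes with each control period).
- grab_frame(name): name is "scene" or "top"; returns the picture (420x560x3 uint8, blue, green, red); there is no depth.
- camera_model(name): a dict with "fx", "fy", "cx", "cy" (pixels), "xyz" and "rotation" of the camera in the world. Camera axes: x right, y down, z forward; pixel columns grow to the right and rows downward; lengths in m; the calibration is good to about 2 mm. A picture is of the moment at which its call begins. camera_model takes no time and is no camera call.
- job_done(): hands the job in; it is judged then, once.
The state is a dict: "t": time; "q": joint angles; "qd": joint speeds; "joint_efforts": joint torques, N m; "eef_pos": TCP position; "ee_rot": TCP orientation; "force": force on the tool from outside, world axes, zero at the start; "moment": the same for the moment, N m; "width": finger opening in m; "gripper_force": force on a finger pad.
Only numpy, scipy, OpenCV 4.12 (cv2) and the standard library are available. Lean on these libraries where they do the work, as an engineer would, in place of code of your own. Each camera call takes 0.05 s, during which the arm holds its last target. There are 200 camera calls.

TASK

Close the draw latch on top of the column clamp so that it holds the chromatography column: swing the red-tabbed wire loop over the keeper hook on the sliding jaw and draw it back until it is caught under the hook's lip, then throw the red lever back and press it down past centre until it is firmly home on its stop screw. Stop pressing as soon as the lever is home, do not force it down, and leave the things standing round the clamp where they are.

Things in the scene. Friction and masses are not known exactly. Their poses are not given: they have to be found in the camera images.
- block: column clamp fixed to the worktop: aluminium block on a dark base plate 206 x 80 mm (x -79 to +127), upper face 45 mm high, a chromatography column lying across its gap. Origin on the worktop under the lever's pivot pin, which lies at (0, 0, 71) mm. x level, from lever to keeper hook; y along the pivot pin; z up. Only jaw, lever, loop and stop screw move.
- jaw (a joint): slide of the jaw that carries the hook, m: 0.008 fully open (as it starts, pushed open by springs: 30 N, plus 2.5 N for each mm drawn in), about 0.001 when latched. 78 mm wide; upper face 45 mm high under the hook, dropping to 30 mm from 6.5 mm beyond keeper on, under the loop's tab
- keeper (a point): point where the loop's cross bar seats under the hook, 64 mm high, on the side away from the lever; moves with the jaw. Block axes from here, mm: hook post 20 wide in y, face at x -2.5; its lip overhangs to x +1.5 at z +4.5 to +9.5; its foot, top at z -6, ends at x +6.5. The bar goes down beyond the lip and is then drawn under it
- lever (a joint): lever angle, rad: 0 = flat, pointing away from the keeper; 1.57 upright; 2.0 to 2.25 at the start, leaning to the keeper (range -0.14 to 2.4). Stiff pivot (0.11 N m): stays where left. With the loop hooked, throwing it back takes 5 to 8 N at the grip in mid-swing, then less; centre is passed near 0.15; rests on the stop screw between -0.12 and +0.11
- handle: the lever's own arm with its red plastic grip, 40 x 26 x 10 mm, which ends 70 mm from the pivot; origin on the pivot axis, the arm runs along its own -x, its z is the normal of the face that is pressed (this face looks towards the keeper while the lever stands open and up when it is flat)
- lever_pad (a point): point to press on the red grip: middle of its pressed face, 56 mm from the pivot axis along the arm and 5 mm off the arm's mid-plane
- loop_pin (a point): axis of the loop on the lever, 14 mm from the lever's pivot; the loop swings about it in the block's xz plane. Stiff (0.03 N m): it stays where left and is carried up by the lever unless caught under the hook's lip. Drawing the tab back towards the lever, about 10 mm, brings the bar under the lip; the lever is pushed along, at about 10 N
- loop_bar (a point): middle of the loop's cross bar (5 mm round steel wire, 38 mm wide over all), 62 mm from the loop_pin axis; the loop's two side wires run 33 mm apart
- loop_tab (a point): grasp point on the loop's red tab, 35 mm beyond the cross bar in line with the loop (97 mm from loop_pin); the tab is 10 mm wide (block y), 6 mm thick, reaches 11 mm further out. Starts tilted up 0.3 to 0.8 rad above level on the keeper's side
- stop: stop under the red grip, 50 mm from the pivot; origin at the middle of its fixed foot on the block's upper face. Its rubber-capped screw stands 21 mm above this origin, but is set by hand up to 5 mm higher or lower: no pose shows this, it must be felt. The cap (20 N per mm) meets the grip's underside; over 32 N on it damages the thread
- rack: white rack with coloured vials, 62 x 130 x 39 mm, loose, origin under its middle, left of the clamp; a bystander
- beaker: small glass beaker, 53 mm across, 60 mm high, loose, origin under its middle, right of the clamp; a bystander
- flask: conical glass flask, 64 mm across, 104 mm high, loose, origin under its middle, on the left; a bystander
- timer: white timer, 64 x 64 x 19 mm, loose, origin under its middle, on the far left; a bystander

How it is judged:
On the way, in this order (a step that is already met when the one before it is completed fails the run):
1. the loop's cross bar is caught under the lip of the keeper hook with the lever still up (z of loop_bar in the frame of block below 0.0685 m and distance between loop_bar and keeper below 0.006 m and value of joint lever above 0.8 rad), for 0.2 s.
2. the lever is pressed down on its stop screw with the loop drawn under the hook and the jaw pulled in (contact force between handle and stop above 1 N and distance between loop_bar and keeper below 0.005 m and value of joint jaw below 0.003 m), for 0.1 s.
At the end, for the whole second after the job is handed in: The lever rests flat (within 0.14 rad of level) and by itself bears on its stop screw with at least 0.4 N, at rest; the loop's bar sits under the hook within 5 mm of the keeper point; the jaw is drawn in to less than 3 mm from closed (value of joint lever below 0.14 rad and contact force between handle and stop above 0.4 N and distance between loop_bar and keeper below 0.005 m and value of joint jaw below 0.003 m and velocity of joint lever below 0.05 rad/s); the robot touches nothing.
It fails at once if the lever is forced down on its stop screw with more than 32 N (contact force between handle and stop above 32 N).
It fails at once if the rack of vials is shifted more than 2 cm (distance of rack from where it was at the start of the episode above 0.02 m).
It fails at once if the beaker is shifted more than 2 cm (distance of beaker from where it was at the start of the episode above 0.02 m).
It fails at once if the flask is shifted more than 2 cm (distance of flask from where it was at the start of the episode above 0.02 m).
It fails at once if the timer is shifted more than 2 cm (distance of timer from where it was at the start of the episode above 0.02 m).
It also fails if it takes over 54 s, if anything falls off the work surface, if the arm or the gripper's body presses on something with over 40 N, if the wrist force passes 120 N, or if a joint passes its speed limit or range.

## Working session

There is one attempt and no reset: what is moved stays moved. The work goes in short steps, Python scripts to look and compute and a tool call to move; the robot and the scene stay as the last step left them, time stands still between calls to the robot, and variables do not carry over. Pictures are saved under pics/ and viewed, at most 13 in all, crops included, and the job is handed in when it is done.

Besides the shell and the picture viewer there is one more tool, called after "Request:" by a JSON object that holds its "api" and its "payload", one argument or row to a line. apply_moves: Moves the arm, as the interface text tells. Shifts and turns lie within -1 to 1; 1 stands for 250 mm of shift or 30 degrees of turn. Its arguments: {"type":"object","properties":{"steps":{"type":"array"},"jaw":{"type":"number"},"newtons":{"type":"number"}},"required":["steps"]}

```bash
mkdir -p pics; ls; python3 - <<'E'
from station import *
import cv2
print(get_state())
for n in("scene","top"):
    cv2.imwrite(f"pics/{n}0.png",grab_frame(n)); print(n,camera_model(n))
E
```

```text
pics
{'t': 0.0, 'q': array([ 1.61312542e+00,  3.59396267e-01,  1.10901872e-02, -3.44983140e-04,
       -1.22410975e+00, -2.88066398e-01]), 'qd': array([ 2.02820976e-04,  2.08252405e-03,  4.34412820e-04,  3.85749594e-05,
       -1.23492059e-03, -2.07500748e-03]), 'joint_efforts': array([-2.25912394e-03, -5.82713306e+01,  2.93063807e+01,  6.99730530e+00,
        7.10398905e-03, -1.50167266e-04]), 'eef_pos': array([0.16413894, 0.65424706, 0.22563119]), 'ee_rot': array([ 3.13994774e+00, -1.49198743e-04, -2.45854668e-01]), 'force': array([ 0.06245853,  0.05661761, -0.77333827]), 'moment': array([-0.00813356, -0.01005211, -0.00978296]), 'gripper_force': 0.0, 'width': 0.08721242749802453}
scene {'fx': 422.68486711774284, 'fy': 422.68486711774284, 'cx': 286.13365851819594, 'cy': 217.2802628291068, 'xyz': array([0.36997392, 0.75052239, 1.16290332]), 'rotation': array([-2.53517431e+00,  1.74249312e-03, -3.00026113e+00])}
top {'fx': 514.7519421389092, 'fy': 514.7519421389092, 'cx': 277.68011252851505, 'cy': 211.8023382437605, 'xyz': array([ 0.31829085, -0.0130853 ,  1.51430609]), 'rotation': array([-3.04022499,  0.01205921, -1.58951428])}
```

View pics/scene0.png

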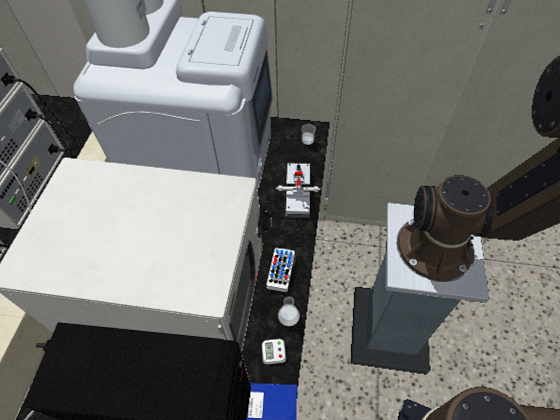

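View pics/top0.png

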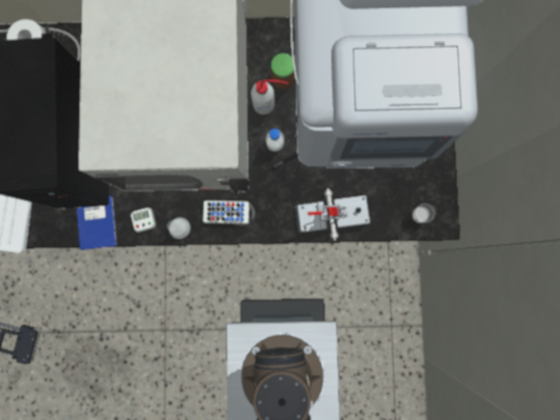

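The scene view shows the clamp at about (298,190), and the top view shows it at about (333,213). The rack, flask and timer are to its left and the beaker is to its right. I'll enlarge the clamp in both views.

```bash
python3 - <<'E'
import cv2,numpy as np
a=cv2.imread("pics/scene0.png")[145:230,255:340]; b=cv2.imread("pics/top0.png")[180:245,285:385]
a=cv2.resize(a,(400,400),interpolation=cv2.INTER_CUBIC); b=cv2.resize(b,(400,260),interpolation=cv2.INTER_CUBIC)
b=cv2.copyMakeBorder(b,0,140,0,0,cv2.BORDER_CONSTANT)
cv2.imwrite("pics/crop0.png",np.hstack([a,b]))
E
```

```text
(no output)
```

View pics/crop0.png

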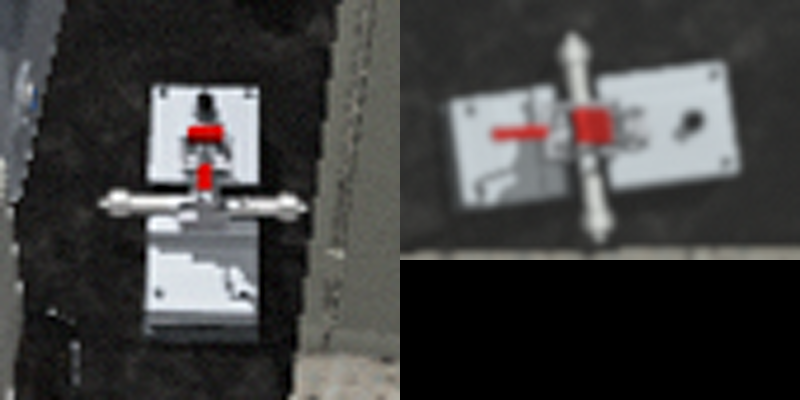

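The crop shows the stop (dark) at top-view pixel (457,210), on the robot's right. The tab is at about (413,213) and the grip at about (433,211), so block x points along world +y. Next I'll measure.

```bash
cat > h.py <<'E'
import numpy as np,cv2
from station import *
from scipy.spatial.transform import Rotation as R
def ray(n,p):
    c=camera_model(n); d=np.array([(p[0]-c["cx"])/c["fx"],(p[1]-c["cy"])/c["fy"],1])
    return np.array(c["xyz"]),R.from_euler("xyz",c["rotation"]).as_matrix()@d
def plane(n,p,z):
    o,d=ray(n,p); return o+d*(z-o[2])/d[2]
def tri(ps,pt):
    (a,u),(b,v)=ray("scene",ps),ray("top",pt)
    s=np.linalg.lstsq(np.c_[u,-v],b-a,rcond=None)[0]
    P,Q=a+u*s[0],b+v*s[1]; return (P+Q)/2,np.linalg.norm(P-Q)
def reds(n,img,box):
    x0,y0,x1,y1=box; c=img[y0:y1,x0:x1].astype(int)
    m=((c[...,2]-np.maximum(c[...,0],c[...,1]))>50).astype(np.uint8)
    k,l,s,ce=cv2.connectedComponentsWithStats(m)
    w=c[...,2]-np.maximum(c[...,0],c[...,1])
    out=[]
    for i in range(1,k):
        if s[i,4]<4: continue
        yy,xx=np.where(l==i); out.append((s[i]+np.array([x0,y0,0,0,0]),(np.average(xx,weights=w[yy,xx])+x0,np.average(yy,weights=w[yy,xx])+y0)))
    return out
BOX={"scene":(255,145,340,230),"top":(285,180,385,245)}
E
python3 - <<'E'
from h import *
I={n:cv2.imread(f"pics/{n}0.png") for n in BOX}
r={n:reds(n,I[n],BOX[n]) for n in BOX}
for n in r:
    for s,c in r[n]: print(n,s,np.round(c,2))
t=I["top"]; g=cv2.cvtColor(t,cv2.COLOR_BGR2GRAY)
m=((g>110)).astype(np.uint8); m[:,:285]=0;m[:,385:]=0;m[:185]=0;m[238:]=0
m=cv2.morphologyEx(m,cv2.MORPH_OPEN,np.ones((9,9)))
rc=cv2.minAreaRect(cv2.findNonZero(m)); bp=cv2.boxPoints(rc); print(rc)
for p in bp: print(p,plane("top",p,.045).round(4))
s=sorted(r["scene"],key=lambda a:a[1][1]); q=sorted(r["top"],key=lambda a:-a[1][0])
for a,b in zip(s,q): print(tri(a[1],b[1]))
# dark stop
for n,b in(("top",(448,200,466,222)),("scene",(290,158,308,172))):
    x0,y0,x1,y1=b; gg=cv2.cvtColor(I[n],cv2.COLOR_BGR2GRAY)[y0:y1,x0:x1]
    print(n);print(gg if n=="scene" else gg.T.T)
E
```

```text
scene [295 171   8   4  27] [298.31 172.67]
scene [297 180   3   6  18] [298.01 182.22]
top [328 207  10   9  83] [332.59 210.98]
top [308 211  14   4  45] [314.98 212.79]
((333.00775146484375, 213.0615692138672), (28.652021408081055, 69.9555892944336), 82.87498474121094)
[296.52313 203.18465] [ 0.4919 -0.0528  0.045 ]
[365.93854 194.50774] [ 0.5129 -0.2527  0.045 ]
[369.49237 222.93849] [ 0.4309 -0.2598  0.045 ]
[300.07697 231.6154 ] [ 0.4099 -0.0611  0.045 ]
(array([ 0.45992826, -0.14869618,  0.11571536]), np.float64(0.00038153122514130594))
(array([ 0.45493224, -0.09989418,  0.12654209]), np.float64(0.00023300303623455997))
top
[[43 42 41 46 48 48 45 46 45 58 78 87 89 89 88 89 90 89]
 [42 42 42 46 49 49 46 43 44 57 77 87 88 89 89 90 89 89]
 [42 42 44 47 49 47 45 41 43 56 77 88 90 89 89 90 89 88]
 [44 44 45 46 47 45 44 41 42 56 77 88 90 90 90 89 89 90]
 [45 45 44 45 45 44 42 41 42 53 74 86 90 89 90 89 90 89]
 [47 45 46 44 43 43 42 42 40 48 65 81 89 90 89 90 90 90]
 [46 48 47 45 45 41 41 40 39 42 57 78 88 89 90 89 89 89]
 [47 47 46 46 43 42 40 40 40 40 53 76 88 90 89 89 89 89]
 [46 
[... 1150 characters left out ...]
 20  19  25  25  22  20]
 [112 150 144 135 130 114 121 109  76  97 114 113 110 112 113 115 101  68]
 [155 230 230 230 226 226 229 186 125 188 223 232 224 224 230 234 216 144]
 [169 226 223 224 219 224 193  48  14  56 161 223 220 216 215 217 194 111]
 [218 222 220 220 218 221 185  42  17  10 134 225 215 216 221 216 219 220]
 [219 219 223 221 221 210 165  48  11  13 127 219 219 215 213 214 215 214]
 [220 218 221 221 221 206 155  66  28  32  90 178 219 214 216 212 215 213]
 [215 221 220 222 218 199 132  74  51  46  68 163 222 217 213 214 217 211]
 [219 219 222 223 220 222 190  92  67  60  95 162 214 214 214 213 215 217]
 [219 219 218 225 219 197 170 155 116  99  95 107 164 218 214 216 213 215]]
```

```bash
python3 - <<'E'
import station; print([ (k,getattr(station,k)) for k in dir(station) if not k.startswith('__')][:40])
from h import *
def proj(n,P):
    c=camera_model(n); v=R.from_euler("xyz",c["rotation"]).as_matrix().T@(np.array(P)-c["xyz"]); return np.round([c["fx"]*v[0]/v[2]+c["cx"],c["fy"]*v[1]/v[2]+c["cy"]],1)
u=np.array([-.101,.995]); O=np.array([.4639,-.1776])
W=lambda x,z:[*(O+u*x),z]
e=.556
for nm,p in dict(pin=(.0077,.0827),bar=(.0077+.062*np.cos(e),.0827+.062*np.sin(e)),tip=(.0077+.108*np.cos(e),.0827+.108*np.sin(e)),stopcap=(-.05,.066),stopfoot=(-.05,.045),end=(-.079,.045),jend=(.127,.03),lev=(.037,.071+.059)).items():
    print(nm,proj("scene",W(*p)),proj("top",W(*p)))
I=cv2.imread("pics/top0.png"); g=cv2.cvtColor(I,cv2.COLOR_BGR2GRAY)
print(g[203:218,350:365])
E
```

```text
[('Unreachable', <class 'station.Unreachable'>), ('camera_model', <function make.<locals>.<lambda> at 0x7fd3df1185e0>), ('get_state', <function make.<locals>.<lambda> at 0x7fd3df118540>), ('grab_frame', <function make.<locals>.drawn_camera at 0x7fd3df118040>), ('hold_point_z', 0.0188), ('job_done', <function connect.<locals>.done at 0x7fd3df08f740>)]
pin [297.9 174.3] [339.1 211. ]
bar [297.7 180.1] [321.2 212.1]
tip [297.6 184.8] [307.4 212.9]
stopcap [298.2 164.7] [358.7 209.1]
stopfoot [298.1 168.7] [357.6 209.9]
end [298.3 162.5] [367.7 208.7]
jend [296.7 212.4] [296.2 217.8]
lev [298.  171.6] [330.2 210.5]
[[206 205 206 207 207 206 207 207 207 207 207 206 208 207 208]
 [206 206 206 206 207 207 206 206 205 205 204 205 205 205 205]
 [206 205 205 205 204 204 204 203 203 203 203 203 204 204 204]
 [203 203 203 203 203 201 196 190 189 191 195 201 204 205 206]
 [202 202 202 203 200 190 171 155 147 153 170 193 202 204 206]
 [202 202 202 202 193 168 134 106  93 102 137 177 199 204 204]
 [201 201 201 201 187 149 102  68  55  66 110 163 193 203 204]
 [201 200 201 198 180 136  86  55  48  61 108 161 192 201 203]
 [200 200 198 188 164 124  86  63  61  83 128 171 195 201 202]
 [200 200 192 172 144 120  99  90 100 125 157 185 198 201 202]
 [200 199 188 160 135 122 120 130 145 167 184 196 201 201 202]
 [200 199 189 165 145 135 146 165 181 190 197 199 200 201 201]
 [201 199 195 184 171 162 171 187 194 198 200 200 200 200 201]
 [199 199 199 195 190 185 190 196 198 199 199 199 199 200 201]
 [199 200 199 199 198 197 198 200 200 200 200 200 200 200 201]]
```

Request:
{"api": "apply_moves", "payload": {
  "steps": [
    {"translation":[0.04,-0.1,0],"rotation":[0,0,-0.078]},
    {"translation":[0.08,-0.2,0],"rotation":[0,0,-0.156]},
    {"translation":[0.12,-0.3,0],"rotation":[0,0,-0.234]},
    {"translation":[0.16,-0.4,0],"rotation":[0,0,-0.312]},
    {"translation":[0.2,-0.5,0],"rotation":[0,0,-0.39]},
    {"translation":[0.24,-0.6,0],"rotation":[0,0,-0.468]},
    {"translation":[0.28,-0.7,0],"rotation":[0,0,-0.546]},
    {"translation":[0.32,-0.8,0],"rotation":[0,0,-0.624]},
    {"translation":[0.36,-0.9,0],"rotation":[0,0,-0.702]},
    {"translation":[0.4,-1,0],"rotation":[0,0,-0.78]}
  ],
  "jaw": -1
}}

```text
t: 0.93
eef_pos: [0.2644, 0.4032, 0.2263]
ee_rot: [3.141, -0.0, -0.656]
force: [0.2, 0.1, 0.2]
width: 0.0876
gripper_force: 0.0
```

Request:
{"api": "apply_moves", "payload": {
  "steps": [
    {"translation":[0.054,-0.1,0],"rotation":[0,0,-0.078]},
    {"translation":[0.108,-0.2,0],"rotation":[0,0,-0.156]},
    {"translation":[0.163,-0.3,0],"rotation":[0,0,-0.234]},
    {"translation":[0.218,-0.4,0],"rotation":[0,0,-0.312]},
    {"translation":[0.272,-0.5,0],"rotation":[0,0,-0.39]},
    {"translation":[0.326,-0.6,0],"rotation":[0,0,-0.468]},
    {"translation":[0.38,-0.7,0],"rotation":[0,0,-0.546]},
    {"translation":[0.435,-0.8,0],"rotation":[0,0,-0.624]},
    {"translation":[0.49,-0.9,0],"rotation":[0,0,-0.702]},
    {"translation":[0.544,-1,0],"rotation":[0,0,-0.78]}
  ]
}}

```text
t: 1.77
eef_pos: [0.4005, 0.1533, 0.2265]
ee_rot: [-3.142, 0.0, -1.064]
force: [0.6, 0.4, 0.3]
width: 0.0876
gripper_force: 0.0
```

Request:
{"api": "apply_moves", "payload": {
  "steps": [
    {"translation":[0.03,-0.12,0],"rotation":[0,0,-0.1]},
    {"translation":[0.06,-0.24,0],"rotation":[0,0,-0.2]},
    {"translation":[0.09,-0.36,0],"rotation":[0,0,-0.3]},
    {"translation":[0.12,-0.48,0],"rotation":[0,0,-0.4]},
    {"translation":[0.15,-0.6,0],"rotation":[0,0,-0.5]},
    {"translation":[0.18,-0.73,0],"rotation":[0,0,-0.6]},
    {"translation":[0.2,-0.85,0],"rotation":[0,0,-0.7]},
    {"translation":[0.22,-0.972,0],"rotation":[0,0,-0.78]},
    {"translation":[0.22,-0.972,0],"rotation":[0,0,-0.78]},
    {"translation":[0.22,-0.972,0],"rotation":[0,0,-0.78]}
  ]
}}

```text
t: 2.6
eef_pos: [0.4549, -0.0898, 0.226]
ee_rot: [3.14, 0.0, -1.475]
force: [-0.6, 0.3, 0.5]
width: 0.0877
gripper_force: 0.0
```

```bash
cat > look.py <<'E'
from h import *
import sys
k=sys.argv[1]; I={n:grab_frame(n) for n in BOX}
for n in I: cv2.imwrite(f"pics/{n}{k}.png",I[n])
a=cv2.resize(I["scene"][135:225,250:350],(440,396),interpolation=cv2.INTER_CUBIC); b=cv2.resize(I["top"][175:245,295:375],(352,308),interpolation=cv2.INTER_CUBIC)
b=cv2.copyMakeBorder(b,0,88,0,0,cv2.BORDER_CONSTANT)
cv2.imwrite(f"pics/crop{k}.png",np.hstack([a,b]))
for n in I:
    for s,c in reds(n,I[n],BOX[n]): print(n,s,np.round(c,1))
E
python3 look.py 1
```

```text
scene [295 171   8   4  27] [298.3 172.7]
scene [297 180   3   6  17] [298.  182.2]
```

View pics/crop1.png

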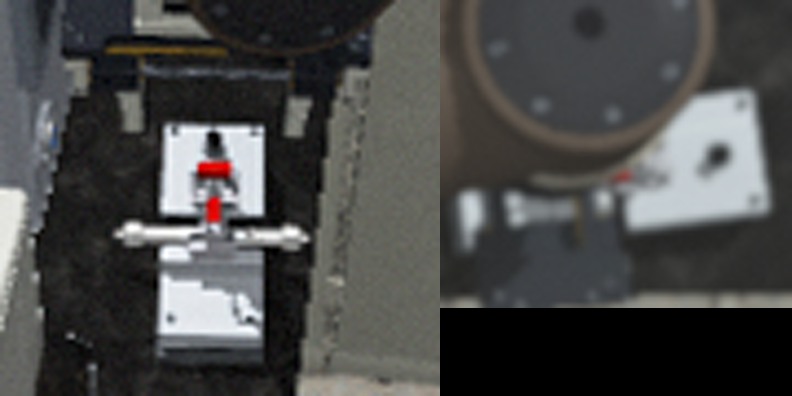

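The fingers, at crop x≈130 and 297, are centred on the tab at x≈213. I'll go down and grasp.

Request:
{"api": "apply_moves", "payload": {
  "steps": [
    {"translation":[0,0,-0.07],"rotation":[0,0,0]},
    {"translation":[0,0,-0.14],"rotation":[0,0,0]},
    {"translation":[0,0,-0.21],"rotation":[0,0,0]},
    {"translation":[0,0,-0.28],"rotation":[0,0,0]},
    {"translation":[0,0,-0.35],"rotation":[0,0,0]},
    {"translation":[0,0,-0.4],"rotation":[0,0,0]},
    {"translation":[0,0,-0.42],"rotation":[0,0,0]},
    {"translation":[0,0,-0.42],"rotation":[0,0,0]},
    {"translation":[0,0,-0.42],"rotation":[0,0,0]},
    {"translation":[0,0,-0.42],"rotation":[0,0,0]}
  ],
  "jaw": -1
}}

```text
t: 3.53
eef_pos: [0.456, -0.0878, 0.1225]
ee_rot: [-3.14, -0.0, -1.47]
force: [0.1, 0.9, -0.1]
width: 0.0879
gripper_force: 0.0
```

Request:
{"api": "apply_moves", "payload": {
  "steps": [
    {"translation":[0,0,0],"rotation":[0,0,0]},
    {"translation":[0,0,0],"rotation":[0,0,0]},
    {"translation":[0,0,0],"rotation":[0,0,0]},
    {"translation":[0,0,0],"rotation":[0,0,0]},
    {"translation":[0,0,0],"rotation":[0,0,0]},
    {"translation":[0,0,0],"rotation":[0,0,0]},
    {"translation":[0,0,0],"rotation":[0,0,0]},
    {"translation":[0,0,0],"rotation":[0,0,0]},
    {"translation":[0,0,0],"rotation":[0,0,0]},
    {"translation":[0,0,0],"rotation":[0,0,0]}
  ],
  "jaw": 1,
  "newtons": 30
}}

```text
t: 4.37
eef_pos: [0.4553, -0.0883, 0.1215]
ee_rot: [3.142, -0.0, -1.471]
force: [-0.2, 0.9, 0.6]
width: 0.0268
gripper_force: 0.0
```

Request:
{"api": "apply_moves", "payload": {
  "steps": [
    {"translation":[0,0,0],"rotation":[0,0,0]},
    {"translation":[0,0,0],"rotation":[0,0,0]},
    {"translation":[0,0,0],"rotation":[0,0,0]},
    {"translation":[0,0,0],"rotation":[0,0,0]},
    {"translation":[0,0,0],"rotation":[0,0,0]},
    {"translation":[0,0,0],"rotation":[0,0,0]},
    {"translation":[0,0,0],"rotation":[0,0,0]},
    {"translation":[0,0,0],"rotation":[0,0,0]},
    {"translation":[0,0,0],"rotation":[0,0,0]},
    {"translation":[0,0,0],"rotation":[0,0,0]}
  ]
}}

```text
t: 5.2
eef_pos: [0.4538, -0.0882, 0.1211]
ee_rot: [3.139, 0.001, -1.471]
force: [-4.9, 3.3, 2.1]
width: 0.0103
gripper_force: 30.0
```

Request:
{"api": "apply_moves", "payload": {
  "steps": [
    {"translation":[-0.0015,0.014,-0.026],"rotation":[0,0,0]},
    {"translation":[-0.0027,0.027,-0.053],"rotation":[0,0,0]},
    {"translation":[-0.0037,0.037,-0.08],"rotation":[0,0,0]},
    {"translation":[-0.0046,0.046,-0.108],"rotation":[0,0,0]},
    {"translation":[-0.0051,0.051,-0.136],"rotation":[0,0,0]},
    {"translation":[-0.0056,0.056,-0.165],"rotation":[0,0,0]},
    {"translation":[-0.0057,0.057,-0.194],"rotation":[0,0,0]},
    {"translation":[-0.0057,0.057,-0.223],"rotation":[0,0,0]},
    {"translation":[-0.0057,0.057,-0.223],"rotation":[0,0,0]},
    {"translation":[-0.0057,0.057,-0.223],"rotation":[0,0,0]}
  ]
}}

```text
t: 6.03
eef_pos: [0.4524, -0.0743, 0.0651]
ee_rot: [3.138, -0.0, -1.471]
force: [-5.4, 0.1, 1.6]
width: 0.0095
gripper_force: 30.0
```

```bash
python3 look.py 2
```

```text
scene [297 197   3   5  11] [297.6 199.4]
top [331 207   7   9  49] [334.5 211.8]
```

View pics/crop2.png

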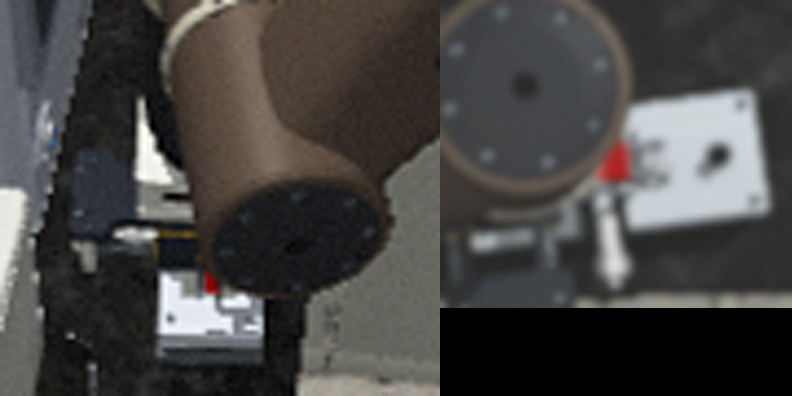

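The loop swung with the gripper (tab at crop (211,283)) and the lever hasn't moved. I'll finish the swing and start drawing back.

Request:
{"api": "apply_moves", "payload": {
  "steps": [
    {"translation":[0.0003,-0.003,-0.029],"rotation":[0,0,0]},
    {"translation":[0.0007,-0.007,-0.058],"rotation":[0,0,0]},
    {"translation":[0.0012,-0.012,-0.078],"rotation":[0,0,0]},
    {"translation":[0.0017,-0.017,-0.096],"rotation":[0,0,0]},
    {"translation":[0.0017,-0.017,-0.096],"rotation":[0,0,0]},
    {"translation":[0.0017,-0.017,-0.096],"rotation":[0,0,0]},
    {"translation":[0.0017,-0.017,-0.096],"rotation":[0,0,0]},
    {"translation":[0.0017,-0.017,-0.096],"rotation":[0,0,0]},
    {"translation":[0.0017,-0.017,-0.096],"rotation":[0,0,0]},
    {"translation":[0.0017,-0.017,-0.096],"rotation":[0,0,0]}
  ]
}}

```text
t: 6.97
eef_pos: [0.4529, -0.0785, 0.0417]
ee_rot: [3.139, 0.0, -1.472]
force: [-6.1, 0.1, 0.3]
width: 0.0095
gripper_force: 30.0
```

Request:
{"api": "apply_moves", "payload": {
  "steps": [
    {"translation":[0.0005,-0.005,0],"rotation":[0,0,0]},
    {"translation":[0.001,-0.01,0],"rotation":[0,0,0]},
    {"translation":[0.0015,-0.015,-0.001],"rotation":[0,0,0]},
    {"translation":[0.002,-0.02,-0.002],"rotation":[0,0,0]},
    {"translation":[0.0025,-0.025,-0.003],"rotation":[0,0,0]},
    {"translation":[0.003,-0.03,-0.004],"rotation":[0,0,0]},
    {"translation":[0.0032,-0.032,-0.004],"rotation":[0,0,0]},
    {"translation":[0.0032,-0.032,-0.004],"rotation":[0,0,0]},
    {"translation":[0.0032,-0.032,-0.004],"rotation":[0,0,0]},
    {"translation":[0.0032,-0.032,-0.004],"rotation":[0,0,0]}
  ]
}}

```text
t: 7.8
eef_pos: [0.4536, -0.0855, 0.0404]
ee_rot: [3.139, 0.001, -1.472]
force: [-7.7, 9.1, -0.3]
width: 0.0096
gripper_force: 30.0
```

Request:
{"api": "apply_moves", "payload": {
  "steps": [
    {"translation":[0.0004,-0.004,0],"rotation":[0,0,0]},
    {"translation":[0.0008,-0.008,0],"rotation":[0,0,0]},
    {"translation":[0.0012,-0.012,-0.001],"rotation":[0,0,0]},
    {"translation":[0.0016,-0.016,-0.001],"rotation":[0,0,0]},
    {"translation":[0.0016,-0.016,-0.001],"rotation":[0,0,0]},
    {"translation":[0.0016,-0.016,-0.001],"rotation":[0,0,0]},
    {"translation":[0.0016,-0.016,-0.001],"rotation":[0,0,0]},
    {"translation":[0.0016,-0.016,-0.001],"rotation":[0,0,0]},
    {"translation":[0.0016,-0.016,-0.001],"rotation":[0,0,0]},
    {"translation":[0.0016,-0.016,-0.001],"rotation":[0,0,0]}
  ]
}}

```text
t: 8.63
eef_pos: [0.454, -0.0895, 0.0401]
ee_rot: [3.139, 0.001, -1.472]
force: [-7.2, 9.4, -1.3]
width: 0.01
gripper_force: 30.0
```

```bash
python3 look.py 3
```

```text
scene [296 201   4   2   5] [297.4 201.8]
top [343 204   5  10  44] [345.  208.7]
```

View pics/crop3.png

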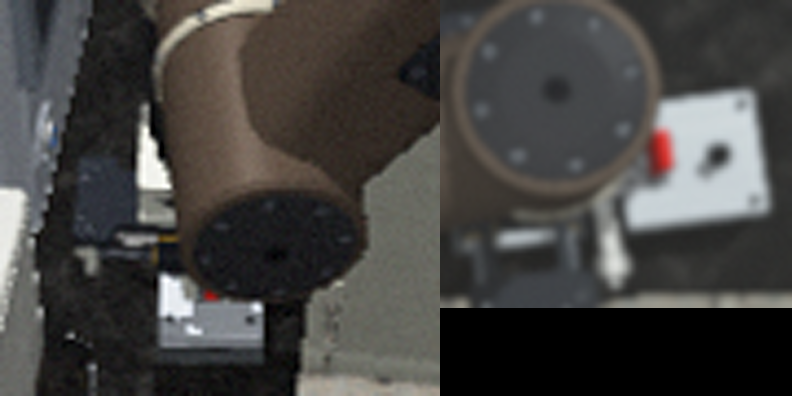

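The tab is still held and the grip has moved to top-view (345,209), so the lever is nearly upright. I'll keep drawing until I feel the post.

Request:
{"api": "apply_moves", "payload": {
  "steps": [
    {"translation":[0.0004,-0.004,0],"rotation":[0,0,0]},
    {"translation":[0.0008,-0.008,0],"rotation":[0,0,0]},
    {"translation":[0.0008,-0.008,0],"rotation":[0,0,0]},
    {"translation":[0.0008,-0.008,0],"rotation":[0,0,0]},
    {"translation":[0.0008,-0.008,0],"rotation":[0,0,0]},
    {"translation":[0.0008,-0.008,0],"rotation":[0,0,0]},
    {"translation":[0.0008,-0.008,0],"rotation":[0,0,0]},
    {"translation":[0.0008,-0.008,0],"rotation":[0,0,0]},
    {"translation":[0.0008,-0.008,0],"rotation":[0,0,0]},
    {"translation":[0.0008,-0.008,0],"rotation":[0,0,0]}
  ]
}}

```text
t: 9.57
eef_pos: [0.4542, -0.0913, 0.0401]
ee_rot: [3.14, 0.002, -1.472]
force: [-6.7, 11.7, -1.2]
width: 0.0096
gripper_force: 30.0
```

Request:
{"api": "apply_moves", "payload": {
  "steps": [
    {"translation":[0.0004,-0.004,0],"rotation":[0,0,0]},
    {"translation":[0.0008,-0.008,0],"rotation":[0,0,0]},
    {"translation":[0.0008,-0.008,0],"rotation":[0,0,0]},
    {"translation":[0.0008,-0.008,0],"rotation":[0,0,0]},
    {"translation":[0.0008,-0.008,0],"rotation":[0,0,0]},
    {"translation":[0.0008,-0.008,0],"rotation":[0,0,0]},
    {"translation":[0.0008,-0.008,0],"rotation":[0,0,0]},
    {"translation":[0.0008,-0.008,0],"rotation":[0,0,0]},
    {"translation":[0.0008,-0.008,0],"rotation":[0,0,0]},
    {"translation":[0.0008,-0.008,0],"rotation":[0,0,0]}
  ]
}}

```text
t: 10.4
eef_pos: [0.4544, -0.092, 0.0399]
ee_rot: [3.14, 0.003, -1.472]
force: [-9.7, 22.3, 0.7]
width: 0.0092
gripper_force: 30.0
```

The post is felt at 22 N after 13.5 mm of draw, so the bar is seated. I'll relax the pull, open and rise.

Request:
{"api": "apply_moves", "payload": {
  "steps": [
    {"translation":[-0.0003,0.005,0],"rotation":[0,0,0]},
    {"translation":[-0.0003,0.005,0],"rotation":[0,0,0]},
    {"translation":[-0.0003,0.005,0],"rotation":[0,0,0]},
    {"translation":[-0.0003,0.005,0],"rotation":[0,0,0]},
    {"translation":[-0.0003,0.005,0],"rotation":[0,0,0]},
    {"translation":[-0.0003,0.005,0],"rotation":[0,0,0]},
    {"translation":[-0.0003,0.005,0],"rotation":[0,0,0]},
    {"translation":[-0.0003,0.005,0],"rotation":[0,0,0]},
    {"translation":[-0.0003,0.005,0],"rotation":[0,0,0]},
    {"translation":[-0.0003,0.005,0],"rotation":[0,0,0]}
  ],
  "newtons": 10
}}

```text
t: 11.23
eef_pos: [0.4543, -0.0923, 0.0401]
ee_rot: [3.139, 0.001, -1.472]
force: [-6.9, 8.5, 0.0]
width: 0.0096
gripper_force: 10.0
```

Request:
{"api": "apply_moves", "payload": {
  "steps": [
    {"translation":[0,0,0],"rotation":[0,0,0]},
    {"translation":[0,0,0],"rotation":[0,0,0]},
    {"translation":[0,0,0],"rotation":[0,0,0]},
    {"translation":[0,0,0],"rotation":[0,0,0]},
    {"translation":[0,0,0],"rotation":[0,0,0]},
    {"translation":[0,0,0],"rotation":[0,0,0]},
    {"translation":[0,0,0],"rotation":[0,0,0]},
    {"translation":[0,0,0],"rotation":[0,0,0]},
    {"translation":[0,0,0],"rotation":[0,0,0]},
    {"translation":[0,0,0],"rotation":[0,0,0]}
  ],
  "jaw": 0
}}

```text
t: 12.07
eef_pos: [0.4558, -0.0931, 0.0406]
ee_rot: [-3.142, -0.0, -1.471]
force: [0.6, -0.4, -0.1]
width: 0.0438
gripper_force: 0.0
```

Request:
{"api": "apply_moves", "payload": {
  "steps": [
    {"translation":[0,0.01,0.06],"rotation":[0,0,0]},
    {"translation":[0,0.02,0.14],"rotation":[0,0,0]},
    {"translation":[0,0.02,0.24],"rotation":[0,0,0]},
    {"translation":[0,0.02,0.34],"rotation":[0,0,0]},
    {"translation":[0,0.02,0.44],"rotation":[0,0,0]},
    {"translation":[0,0.02,0.54],"rotation":[0,0,0]},
    {"translation":[0,0.02,0.64],"rotation":[0,0,0]},
    {"translation":[0,0.02,0.64],"rotation":[0,0,0]},
    {"translation":[0,0.02,0.64],"rotation":[0,0,0]},
    {"translation":[0,0.02,0.64],"rotation":[0,0,0]}
  ]
}}

```text
t: 12.9
eef_pos: [0.4554, -0.088, 0.2002]
ee_rot: [3.141, 0.0, -1.471]
force: [0.4, -0.5, -0.4]
width: 0.0436
gripper_force: 0.0
```

```bash
python3 look.py 4
```

```text
scene [295 160   8   9  63] [298.3 163.5]
scene [296 189   4  14  49] [297.6 195.5]
top [345 204   7  10  50] [348.  208.6]
```

View pics/crop4.png

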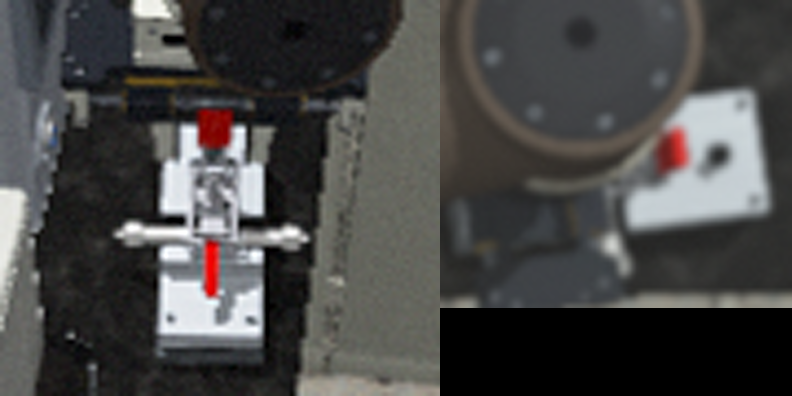

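```bash
python3 - <<'E'
from h import *
P,e=tri((298.3,163.5),(348,208.6)); O=np.array([.4639,-.1776]);u=np.array([-.101,.995])
print(P,e,(P[:2]-O)@u,(P[:2]-O)@[-.995,-.101])
x=(P[:2]-O)@u; print(np.arctan2(P[2]-.071,-x))
w=.010
for th in [1.25,1.1,.9,.7,.5,.35,.25,.15,.1,.05,0,-.05,-.1]:
    cx=-.056*np.cos(th)+.005*np.sin(th); cz=.071+.056*np.sin(th)+.005*np.cos(th)
    q=O+u*(cx+w); print(th,np.round([cx+w,cz],4),"TCP",np.round([*q,cz],4))
E
```

```text
[ 0.46560614 -0.19130182  0.11232136] 0.0011091508673619112 -0.013805630445309984 -0.0003137280100325648
1.2483523663642488
1.25 [-0.0029  0.1257] TCP [ 0.4642 -0.1805  0.1257]
1.1 [-0.0109  0.1232] TCP [ 0.465  -0.1885  0.1232]
0.9 [-0.0209  0.118 ] TCP [ 0.466  -0.1984  0.118 ]
0.7 [-0.0296  0.1109] TCP [ 0.4669 -0.2071  0.1109]
0.5 [-0.0367  0.1022] TCP [ 0.4676 -0.2142  0.1022]
0.35 [-0.0409  0.0949] TCP [ 0.468  -0.2183  0.0949]
0.25 [-0.043   0.0897] TCP [ 0.4682 -0.2204  0.0897]
0.15 [-0.0446  0.0843] TCP [ 0.4684 -0.222   0.0843]
0.1 [-0.0452  0.0816] TCP [ 0.4685 -0.2226  0.0816]
0.05 [-0.0457  0.0788] TCP [ 0.4685 -0.2231  0.0788]
0 [-0.046  0.076] TCP [ 0.4685 -0.2234  0.076 ]
-0.05 [-0.0462  0.0732] TCP [ 0.4686 -0.2235  0.0732]
-0.1 [-0.0462  0.0704] TCP [ 0.4686 -0.2236  0.0704]
```

The loop lies level under the hook with the tab at crop (211,270), and the lever stands at about 1.25 rad. I'll shut the fingers, move to the keeper side of the grip and go down.

Request:
{"api": "apply_moves", "payload": {
  "steps": [
    {"translation":[0.006,-0.06,0],"rotation":[0,0,0]},
    {"translation":[0.012,-0.12,0],"rotation":[0,0,0]},
    {"translation":[0.018,-0.18,0],"rotation":[0,0,0]},
    {"translation":[0.024,-0.24,0],"rotation":[0,0,0]},
    {"translation":[0.028,-0.3,0],"rotation":[0,0,0]},
    {"translation":[0.028,-0.3,0],"rotation":[0,0,0]},
    {"translation":[0.028,-0.3,0],"rotation":[0,0,0]},
    {"translation":[0.028,-0.3,0],"rotation":[0,0,0]},
    {"translation":[0.028,-0.3,0],"rotation":[0,0,0]},
    {"translation":[0.028,-0.3,0],"rotation":[0,0,0]}
  ],
  "jaw": 1
}}

```text
t: 13.83
eef_pos: [0.4627, -0.1625, 0.2004]
ee_rot: [3.141, 0.0, -1.47]
force: [-0.6, 0.2, 0.4]
width: 0.0002
gripper_force: 0.0
```

Request:
{"api": "apply_moves", "payload": {
  "steps": [
    {"translation":[0,0,-0.05],"rotation":[0,0,0]},
    {"translation":[0,0,-0.1],"rotation":[0,0,0]},
    {"translation":[0,0,-0.15],"rotation":[0,0,0]},
    {"translation":[0,0,-0.2],"rotation":[0,0,0]},
    {"translation":[0,0,-0.25],"rotation":[0,0,0]},
    {"translation":[0,0,-0.29],"rotation":[0,0,0]},
    {"translation":[0,0,-0.3],"rotation":[0,0,0]},
    {"translation":[0,0,-0.3],"rotation":[0,0,0]},
    {"translation":[0,0,-0.3],"rotation":[0,0,0]},
    {"translation":[0,0,-0.3],"rotation":[0,0,0]}
  ]
}}

```text
t: 14.67
eef_pos: [0.4634, -0.163, 0.1263]
ee_rot: [-3.14, -0.0, -1.471]
force: [-0.5, 0.4, -1.6]
width: 0.0004
gripper_force: 0.0
```

Request:
{"api": "apply_moves", "payload": {
  "steps": [
    {"translation":[0.003,-0.035,0],"rotation":[0,0,0]},
    {"translation":[0.005,-0.071,0],"rotation":[0,0,0]},
    {"translation":[0.008,-0.087,-0.004],"rotation":[0,0,0]},
    {"translation":[0.01,-0.103,-0.01],"rotation":[0,0,0]},
    {"translation":[0.012,-0.123,-0.02],"rotation":[0,0,0]},
    {"translation":[0.014,-0.143,-0.031],"rotation":[0,0,0]},
    {"translation":[0.016,-0.161,-0.044],"rotation":[0,0,0]},
    {"translation":[0.018,-0.178,-0.059],"rotation":[0,0,0]},
    {"translation":[0.018,-0.178,-0.059],"rotation":[0,0,0]},
    {"translation":[0.018,-0.178,-0.059],"rotation":[0,0,0]}
  ]
}}

```text
t: 15.5
eef_pos: [0.4675, -0.208, 0.111]
ee_rot: [-3.141, 0.0, -1.472]
force: [-0.6, 3.1, 0.7]
width: 0.0004
gripper_force: 1.0
```

```bash
python3 look.py 5
```

```text
scene [295 161   8   5  31] [298.2 163.4]
scene [297 188   3  13  38] [297.8 193.9]
top [309 213  14   5  37] [315.7 215. ]
```

View pics/crop5.png

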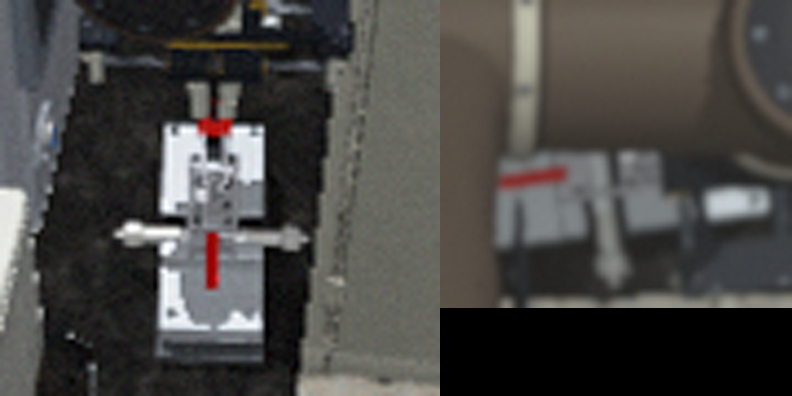

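The loop is still hooked (tab at crop (211,260)) and the fingers are on the grip at (213,127). I'll carry on down.

Request:
{"api": "apply_moves", "payload": {
  "steps": [
    {"translation":[0.001,-0.014,-0.017],"rotation":[0,0,0]},
    {"translation":[0.002,-0.028,-0.035],"rotation":[0,0,0]},
    {"translation":[0.003,-0.036,-0.049],"rotation":[0,0,0]},
    {"translation":[0.004,-0.045,-0.064],"rotation":[0,0,0]},
    {"translation":[0.004,-0.045,-0.064],"rotation":[0,0,0]},
    {"translation":[0.004,-0.045,-0.064],"rotation":[0,0,0]},
    {"translation":[0.004,-0.045,-0.064],"rotation":[0,0,0]},
    {"translation":[0.004,-0.045,-0.064],"rotation":[0,0,0]},
    {"translation":[0.004,-0.045,-0.064],"rotation":[0,0,0]},
    {"translation":[0.004,-0.045,-0.064],"rotation":[0,0,0]}
  ]
}}

```text
t: 16.43
eef_pos: [0.4681, -0.2188, 0.0948]
ee_rot: [3.141, -0.0, -1.471]
force: [-0.4, -0.3, -0.8]
width: 0.0007
gripper_force: 0.0
```

Request:
{"api": "apply_moves", "payload": {
  "steps": [
    {"translation":[0,-0.004,-0.01],"rotation":[0,0,0]},
    {"translation":[0,-0.008,-0.021],"rotation":[0,0,0]},
    {"translation":[0,-0.008,-0.021],"rotation":[0,0,0]},
    {"translation":[0,-0.008,-0.021],"rotation":[0,0,0]},
    {"translation":[0,-0.008,-0.021],"rotation":[0,0,0]},
    {"translation":[0,-0.008,-0.021],"rotation":[0,0,0]},
    {"translation":[0,-0.008,-0.021],"rotation":[0,0,0]},
    {"translation":[0,-0.008,-0.021],"rotation":[0,0,0]},
    {"translation":[0,-0.008,-0.021],"rotation":[0,0,0]},
    {"translation":[0,-0.008,-0.021],"rotation":[0,0,0]}
  ]
}}

```text
t: 17.27
eef_pos: [0.4682, -0.2208, 0.0895]
ee_rot: [3.141, 0.0, -1.471]
force: [-0.5, -0.3, -0.1]
width: 0.0006
gripper_force: 0.1
```

```bash
python3 look.py 6
```

```text
scene [295 163   7   5  28] [298.1 164.6]
scene [296 187   4  13  48] [297.6 193.2]
top [313 213  11   4  40] [317.9 214.5]
```

View pics/crop6.png

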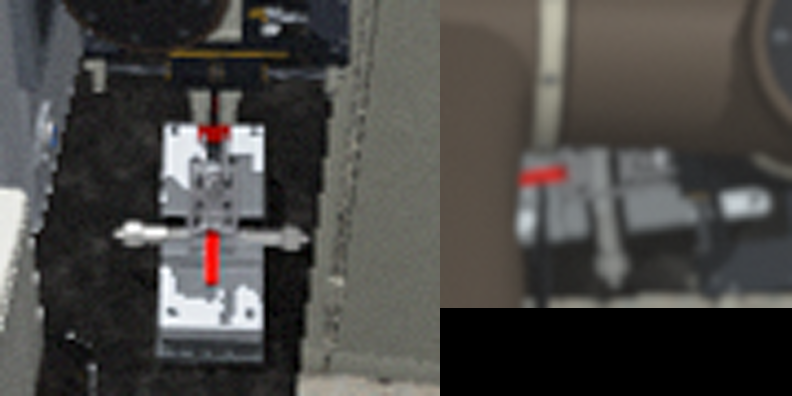

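The grip is nearly down (its red shows at scene rows 163–167) and the loop is held. From here I'll press in small steps, watching the force.

Request:
{"api": "apply_moves", "payload": {
  "steps": [
    {"translation":[0,-0.001,-0.004],"rotation":[0,0,0]},
    {"translation":[0,-0.002,-0.008],"rotation":[0,0,0]},
    {"translation":[0,-0.004,-0.012],"rotation":[0,0,0]},
    {"translation":[0,-0.006,-0.016],"rotation":[0,0,0]},
    {"translation":[0,-0.007,-0.02],"rotation":[0,0,0]},
    {"translation":[0,-0.008,-0.024],"rotation":[0,0,0]},
    {"translation":[0,-0.008,-0.024],"rotation":[0,0,0]},
    {"translation":[0,-0.008,-0.024],"rotation":[0,0,0]},
    {"translation":[0,-0.008,-0.024],"rotation":[0,0,0]},
    {"translation":[0,-0.008,-0.024],"rotation":[0,0,0]}
  ]
}}

```text
t: 18.2
eef_pos: [0.4682, -0.2229, 0.0835]
ee_rot: [3.141, -0.0, -1.471]
force: [0.5, 0.1, 0.9]
width: 0.0005
gripper_force: 0.0
```

Request:
{"api": "apply_moves", "payload": {
  "steps": [
    {"translation":[0,0,-0.002],"rotation":[0,0,0]},
    {"translation":[0,0,-0.004],"rotation":[0,0,0]},
    {"translation":[0,0,-0.004],"rotation":[0,0,0]},
    {"translation":[0,0,-0.004],"rotation":[0,0,0]},
    {"translation":[0,0,-0.004],"rotation":[0,0,0]},
    {"translation":[0,0,-0.004],"rotation":[0,0,0]},
    {"translation":[0,0,-0.004],"rotation":[0,0,0]},
    {"translation":[0,0,-0.004],"rotation":[0,0,0]},
    {"translation":[0,0,-0.004],"rotation":[0,0,0]},
    {"translation":[0,0,-0.004],"rotation":[0,0,0]}
  ]
}}

```text
t: 19.03
eef_pos: [0.4683, -0.2229, 0.0826]
ee_rot: [-3.142, -0.0, -1.471]
force: [-0.5, -0.9, 0.6]
width: 0.0001
gripper_force: 0.7
```

Force is still about 0. I'll continue in 1 mm steps.

Request:
{"api": "apply_moves", "payload": {
  "steps": [
    {"translation":[0,0,-0.002],"rotation":[0,0,0]},
    {"translation":[0,0,-0.004],"rotation":[0,0,0]},
    {"translation":[0,0,-0.004],"rotation":[0,0,0]},
    {"translation":[0,0,-0.004],"rotation":[0,0,0]},
    {"translation":[0,0,-0.004],"rotation":[0,0,0]},
    {"translation":[0,0,-0.004],"rotation":[0,0,0]},
    {"translation":[0,0,-0.004],"rotation":[0,0,0]},
    {"translation":[0,0,-0.004],"rotation":[0,0,0]},
    {"translation":[0,0,-0.004],"rotation":[0,0,0]},
    {"translation":[0,0,-0.004],"rotation":[0,0,0]}
  ]
}}

```text
t: 19.87
eef_pos: [0.4683, -0.2228, 0.0816]
ee_rot: [-3.142, -0.0, -1.471]
force: [0.1, -1.0, 1.0]
width: 0.0002
gripper_force: 0.4
```

Request:
{"api": "apply_moves", "payload": {
  "steps": [
    {"translation":[0,0,-0.002],"rotation":[0,0,0]},
    {"translation":[0,0,-0.004],"rotation":[0,0,0]},
    {"translation":[0,0,-0.004],"rotation":[0,0,0]},
    {"translation":[0,0,-0.004],"rotation":[0,0,0]},
    {"translation":[0,0,-0.004],"rotation":[0,0,0]},
    {"translation":[0,0,-0.004],"rotation":[0,0,0]},
    {"translation":[0,0,-0.004],"rotation":[0,0,0]},
    {"translation":[0,0,-0.004],"rotation":[0,0,0]},
    {"translation":[0,0,-0.004],"rotation":[0,0,0]},
    {"translation":[0,0,-0.004],"rotation":[0,0,0]}
  ]
}}

```text
t: 20.7
eef_pos: [0.4683, -0.2228, 0.0806]
ee_rot: [3.142, 0.0, -1.471]
force: [1.1, -1.6, 1.3]
width: 0.0005
gripper_force: 0.4
```

Request:
{"api": "apply_moves", "payload": {
  "steps": [
    {"translation":[0,0,-0.002],"rotation":[0,0,0]},
    {"translation":[0,0,-0.004],"rotation":[0,0,0]},
    {"translation":[0,0,-0.004],"rotation":[0,0,0]},
    {"translation":[0,0,-0.004],"rotation":[0,0,0]},
    {"translation":[0,0,-0.004],"rotation":[0,0,0]},
    {"translation":[0,0,-0.004],"rotation":[0,0,0]},
    {"translation":[0,0,-0.004],"rotation":[0,0,0]},
    {"translation":[0,0,-0.004],"rotation":[0,0,0]},
    {"translation":[0,0,-0.004],"rotation":[0,0,0]},
    {"translation":[0,0,-0.004],"rotation":[0,0,0]}
  ]
}}

```text
t: 21.53
eef_pos: [0.4682, -0.2228, 0.0795]
ee_rot: [3.141, 0.0, -1.471]
force: [-0.1, -0.1, -0.3]
width: 0.0004
gripper_force: 0.3
```

Request:
{"api": "apply_moves", "payload": {
  "steps": [
    {"translation":[0,0,-0.002],"rotation":[0,0,0]},
    {"translation":[0,0,-0.004],"rotation":[0,0,0]},
    {"translation":[0,0,-0.004],"rotation":[0,0,0]},
    {"translation":[0,0,-0.004],"rotation":[0,0,0]},
    {"translation":[0,0,-0.004],"rotation":[0,0,0]},
    {"translation":[0,0,-0.004],"rotation":[0,0,0]},
    {"translation":[0,0,-0.004],"rotation":[0,0,0]},
    {"translation":[0,0,-0.004],"rotation":[0,0,0]},
    {"translation":[0,0,-0.004],"rotation":[0,0,0]},
    {"translation":[0,0,-0.004],"rotation":[0,0,0]}
  ]
}}

```text
t: 22.37
eef_pos: [0.4683, -0.2228, 0.0785]
ee_rot: [3.142, 0.0, -1.471]
force: [-0.3, 0.3, 0.1]
width: 0.0007
gripper_force: 0.2
```

Request:
{"api": "apply_moves", "payload": {
  "steps": [
    {"translation":[0,0,-0.002],"rotation":[0,0,0]},
    {"translation":[0,0,-0.004],"rotation":[0,0,0]},
    {"translation":[0,0,-0.004],"rotation":[0,0,0]},
    {"translation":[0,0,-0.004],"rotation":[0,0,0]},
    {"translation":[0,0,-0.004],"rotation":[0,0,0]},
    {"translation":[0,0,-0.004],"rotation":[0,0,0]},
    {"translation":[0,0,-0.004],"rotation":[0,0,0]},
    {"translation":[0,0,-0.004],"rotation":[0,0,0]},
    {"translation":[0,0,-0.004],"rotation":[0,0,0]},
    {"translation":[0,0,-0.004],"rotation":[0,0,0]}
  ]
}}

```text
t: 23.2
eef_pos: [0.4682, -0.2228, 0.0775]
ee_rot: [3.142, 0.0, -1.471]
force: [0.9, 0.5, 0.7]
width: 0.0006
gripper_force: 0.1
```

```bash
python3 look.py 7; python3 -c "
from h import *
print(get_state()['force'])"
```

```text
scene [295 165   7   4  18] [298.  166.4]
scene [296 187   4  12  45] [297.6 193. ]
top [313 213  11   4  38] [318.2 214.5]
[-0.54767342  0.05754984 -0.28148571]
```

View pics/crop7.png

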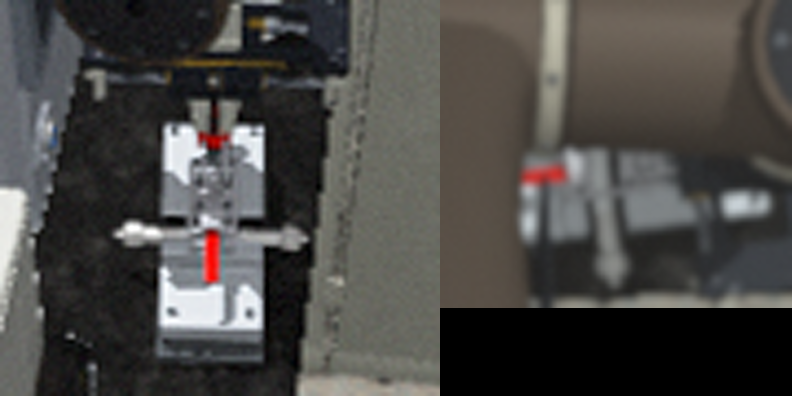

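The grip is still sinking with the fingers (red at rows 165–168) and the stop hasn't been reached. I'll continue.

Request:
{"api": "apply_moves", "payload": {
  "steps": [
    {"translation":[0,0,-0.002],"rotation":[0,0,0]},
    {"translation":[0,0,-0.004],"rotation":[0,0,0]},
    {"translation":[0,0,-0.004],"rotation":[0,0,0]},
    {"translation":[0,0,-0.004],"rotation":[0,0,0]},
    {"translation":[0,0,-0.004],"rotation":[0,0,0]},
    {"translation":[0,0,-0.004],"rotation":[0,0,0]},
    {"translation":[0,0,-0.004],"rotation":[0,0,0]},
    {"translation":[0,0,-0.004],"rotation":[0,0,0]},
    {"translation":[0,0,-0.004],"rotation":[0,0,0]},
    {"translation":[0,0,-0.004],"rotation":[0,0,0]}
  ]
}}

```text
t: 24.13
eef_pos: [0.4683, -0.2228, 0.0766]
ee_rot: [3.142, 0.0, -1.471]
force: [1.1, -0.5, 0.3]
width: 0.0007
gripper_force: 0.0
```

Request:
{"api": "apply_moves", "payload": {
  "steps": [
    {"translation":[0,0,-0.002],"rotation":[0,0,0]},
    {"translation":[0,0,-0.004],"rotation":[0,0,0]},
    {"translation":[0,0,-0.004],"rotation":[0,0,0]},
    {"translation":[0,0,-0.004],"rotation":[0,0,0]},
    {"translation":[0,0,-0.004],"rotation":[0,0,0]},
    {"translation":[0,0,-0.004],"rotation":[0,0,0]},
    {"translation":[0,0,-0.004],"rotation":[0,0,0]},
    {"translation":[0,0,-0.004],"rotation":[0,0,0]},
    {"translation":[0,0,-0.004],"rotation":[0,0,0]},
    {"translation":[0,0,-0.004],"rotation":[0,0,0]}
  ]
}}

```text
t: 24.97
eef_pos: [0.4683, -0.2228, 0.0756]
ee_rot: [-3.142, 0.0, -1.471]
force: [-0.2, -1.1, -0.4]
width: 0.0004
gripper_force: 0.1
```

Request:
{"api": "apply_moves", "payload": {
  "steps": [
    {"translation":[0,0,-0.002],"rotation":[0,0,0]},
    {"translation":[0,0,-0.004],"rotation":[0,0,0]},
    {"translation":[0,0,-0.004],"rotation":[0,0,0]},
    {"translation":[0,0,-0.004],"rotation":[0,0,0]},
    {"translation":[0,0,-0.004],"rotation":[0,0,0]},
    {"translation":[0,0,-0.004],"rotation":[0,0,0]},
    {"translation":[0,0,-0.004],"rotation":[0,0,0]},
    {"translation":[0,0,-0.004],"rotation":[0,0,0]},
    {"translation":[0,0,-0.004],"rotation":[0,0,0]},
    {"translation":[0,0,-0.004],"rotation":[0,0,0]}
  ]
}}

```text
t: 25.8
eef_pos: [0.4684, -0.2229, 0.075]
ee_rot: [-3.141, -0.0, -1.471]
force: [-1.9, 0.9, 5.6]
width: 0.0004
gripper_force: 2.8
```

Stop felt: 5.6 N and the tool is no longer following. I'll add a slight press of 0.25 mm to confirm.

Request:
{"api": "apply_moves", "payload": {
  "steps": [
    {"translation":[0,0,-0.001],"rotation":[0,0,0]},
    {"translation":[0,0,-0.001],"rotation":[0,0,0]},
    {"translation":[0,0,-0.001],"rotation":[0,0,0]},
    {"translation":[0,0,-0.001],"rotation":[0,0,0]},
    {"translation":[0,0,-0.001],"rotation":[0,0,0]},
    {"translation":[0,0,-0.001],"rotation":[0,0,0]},
    {"translation":[0,0,-0.001],"rotation":[0,0,0]},
    {"translation":[0,0,-0.001],"rotation":[0,0,0]},
    {"translation":[0,0,-0.001],"rotation":[0,0,0]},
    {"translation":[0,0,-0.001],"rotation":[0,0,0]}
  ]
}}

```text
t: 26.63
eef_pos: [0.4684, -0.2229, 0.075]
ee_rot: [-3.141, -0.0, -1.471]
force: [-2.7, 1.7, 6.9]
width: 0.0005
gripper_force: 3.7
```

The lever is home: it holds at z = 75.0 mm while the force rises. I'll lift off.

Request:
{"api": "apply_moves", "payload": {
  "steps": [
    {"translation":[0,0,0.01],"rotation":[0,0,0]},
    {"translation":[0,0,0.04],"rotation":[0,0,0]},
    {"translation":[0,0,0.1],"rotation":[0,0,0]},
    {"translation":[0,0,0.2],"rotation":[0,0,0]},
    {"translation":[0,0,0.3],"rotation":[0,0,0]},
    {"translation":[0,0,0.4],"rotation":[0,0,0]},
    {"translation":[0,0,0.5],"rotation":[0,0,0]},
    {"translation":[0,0,0.5],"rotation":[0,0,0]},
    {"translation":[0,0,0.5],"rotation":[0,0,0]},
    {"translation":[0,0,0.5],"rotation":[0,0,0]}
  ]
}}

```text
t: 27.47
eef_pos: [0.4679, -0.2226, 0.1992]
ee_rot: [-3.141, 0.0, -1.471]
force: [-0.7, -0.4, 0.0]
width: 0.0006
gripper_force: 0.0
```

```bash
python3 look.py 8
```

```text
scene [295 159   8  10  73] [298.4 163. ]
scene [296 187   4  12  45] [297.5 193. ]
top [353 207   3   7  17] [353.9 209.6]
top [317 213   7   4  20] [319.6 214.1]
```

View pics/crop8.png

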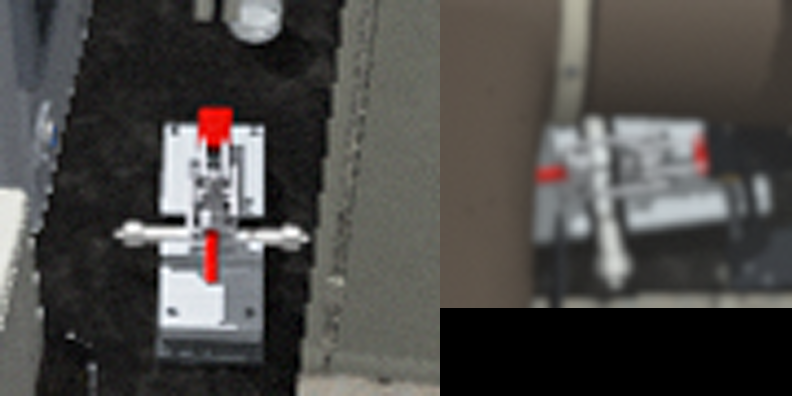

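The lever lies flat (grip at crop (214,127), which matches the projection for level) and the loop is still under the hook. Nothing is touching the robot, so I'm handing in.

```bash
python3 -c "
from station import *
print(job_done())"
```

```text
the job is handed in; nothing more can be done
None
```

The draw latch is closed and I handed the job in at about 27.5 s of the 54 s allowed; no verdict came back. The loop is caught under the hook, the lever lies flat on its stop screw after a press of about 7 N, the arm is clear, and nothing round the clamp was moved as far as I could tell.

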